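# Match the coffee cups to their saucers

### The job

The four small coffee cups have got mixed up with their saucers: carry each cup to the saucer of its own colour and set it down gently, upright, in the middle of it. A saucer that holds the wrong cup must be cleared before its own cup goes on. Leave the saucers, the amber glass and the white sugar bowl where they stand, and do not tip over any cup.

Things in the scene. Friction and masses are not known exactly. Their poses are not given: they have to be found in the camera images.
- cup_red: small red glazed coffee cup without handle, upright and open at the top: 58 mm high, 58 mm across at the rim, 54 mm across 14 mm above the underside, narrowing to a 44 mm foot; wall 4 mm; about 0.13 kg; at the start it stands on the yellow saucer. Origin: centre of the underside of its foot; z up along its axis.
- cup_yellow: small yellow glazed coffee cup without handle, upright and open at the top: 58 mm high, 58 mm across at the rim, 54 mm across 14 mm above the underside, narrowing to a 44 mm foot; wall 4 mm; about 0.13 kg; at the start it stands on the blue saucer. Origin: centre of the underside of its foot; z up along its axis.
- cup_blue: small blue glazed coffee cup without handle, upright and open at the top: 58 mm high, 58 mm across at the rim, 54 mm across 14 mm above the underside, narrowing to a 44 mm foot; wall 4 mm; about 0.13 kg; at the start it stands on the counter. Origin: centre of the underside of its foot; z up along its axis.
- cup_green: small green glazed coffee cup without handle, upright and open at the top: 58 mm high, 58 mm across at the rim, 54 mm across 14 mm above the underside, narrowing to a 44 mm foot; wall 4 mm; about 0.13 kg; at the start it stands on the counter. Origin: centre of the underside of its foot; z up along its axis.
- saucer_red: red glazed round saucer, loose on the counter, 110 mm across and 13 mm high at its sloping rim; flat middle about 68 mm across, its upper face 6 mm above the counter; about 0.25 kg; empty at the start. Origin: centre of its underside; z up.
- saucer_yellow: yellow glazed round saucer, loose on the counter, 110 mm across and 13 mm high at its sloping rim; flat middle about 68 mm across, its upper face 6 mm above the counter; about 0.25 kg; carries the red cup at the start. Origin: centre of its underside; z up.
- saucer_blue: blue glazed round saucer, loose on the counter, 110 mm across and 13 mm high at its sloping rim; flat middle about 68 mm across, its upper face 6 mm above the counter; about 0.25 kg; carries the yellow cup at the start. Origin: centre of its underside; z up.
- saucer_green: green glazed round saucer, loose on the counter, 110 mm across and 13 mm high at its sloping rim; flat middle about 68 mm across, its upper face 6 mm above the counter; about 0.25 kg; empty at the start. Origin: centre of its underside; z up.
- tumbler: amber drinking glass standing among the cups, 64 mm across, 90 mm high; not to be moved. Origin: centre of its underside; z up.
- sugar: closed white china sugar bowl with a small knob on its lid, 74 mm across, 77 mm high; not to be moved. Three coffee pods (36 mm across, 28 mm high) also lie between the things, unlisted. Origin: centre of its underside; z up.
There are look-alikes about, which are no part of the job. Several things have the shape of the cup_green; the one meant has the colours described above. What is meant by the saucer_blue is not grey, and is the larger of those in its own colour.

How it is judged:
At the end, for the whole second after the job is handed in: Each of the four cups stands upright (within 0.12 rad) and at rest on the flat middle of the saucer of its own colour, its axis within 13 mm of the saucer's, released, and the saucers lie flat (horizontal distance between cup_red and saucer_red below 0.013 m and z of cup_red in the frame of saucer_red between 0.003 and 0.01 m and angle between each of cup_red, cup_yellow, cup_blue, cup_green's own z axis and vertical below 0.12 rad and linear speed of each of cup_red, cup_yellow, cup_blue, cup_green below 0.02 m/s and angle between each of saucer_red, saucer_yellow, saucer_blue, saucer_green's own z axis and vertical below 0.08 rad and contact force between each of cup_red, cup_yellow, cup_blue, cup_green and the fingers below 0.05 N and horizontal distance between cup_yellow and saucer_yellow below 0.013 m and z of cup_yellow in the frame of saucer_yellow between 0.003 and 0.01 m and horizontal distance between cup_blue and saucer_blue below 0.013 m and z of cup_blue in the frame of saucer_blue between 0.003 and 0.01 m and horizontal distance between cup_green and saucer_green below 0.013 m and z of cup_green in the frame of saucer_green between 0.003 and 0.01 m); the robot touches nothing.
It fails at once if a cup is knocked over (angle between any of cup_red, cup_yellow, cup_blue, cup_green's own z axis and vertical above 1 rad).
It fails at once if a cup is dropped (let go and falling faster than 0.55 m/s, a fall of about 15 mm) ((linear speed of cup_red above 0.55 m/s and contact force between cup_red and the fingers below 0.05 N) or (linear speed of cup_yellow above 0.55 m/s and contact force between cup_yellow and the fingers below 0.05 N) or (linear speed of cup_blue above 0.55 m/s and contact force between cup_blue and the fingers below 0.05 N) or (linear speed of cup_green above 0.55 m/s and contact force between cup_green and the fingers below 0.05 N)).
It fails at once if a saucer is moved more than 40 mm (distance of any of saucer_red, saucer_yellow, saucer_blue, saucer_green from where it was at the start of the episode above 0.04 m).
It fails at once if the amber tumbler is moved more than 30 mm or knocked over (distance of tumbler from where it was at the start of the episode above 0.03 m or angle between tumbler's own z axis and vertical above 0.5 rad).
It fails at once if the sugar bowl is moved more than 30 mm or knocked over (distance of sugar from where it was at the start of the episode above 0.03 m or angle between sugar's own z axis and vertical above 0.5 rad).
It also fails if it takes over 112 s, if anything falls off the work surface, if the arm or the gripper's body presses on something with over 40 N, if the wrist force passes 120 N, or if a joint passes its speed limit or range.

### The arm

A 6-joint arm with a two-finger parallel gripper is mounted at the origin on the work surface. World frame = base frame: x ahead of the robot, y to its left, z up, the work surface at z = 0. Lengths are in m, angles in rad, forces in N, time in s.
With the tool pointing down it reaches from about 0.35 to 0.875 m from the base axis. Payload 15.5 kg.
Tool frame: the origin (TCP) lies midway between the tips of the shut fingers; the grasp point (between the pads) lies 19 mm behind it; z points along the fingers, y is the direction in which the jaws open and shut (so a half turn about z gives the same grasp; the last joint's range is limited). The gripper opens to 85 mm and grips with 20 to 120 N. Pads are 22 mm wide; open, the fingers measure 114 mm over their backs; the gripper's body (76 mm by 85 mm) begins 54 mm behind the grasp point. The pads swing forward as they close: fully open they stand 13 mm farther back than shut.
Start: joints at [1.117, 0.494, 1.345, -0, 1.302, -0.096], TCP at [0.219, 0.585, 0.231] pointing down, gripper open.
Joint ranges: [-2.91, 2.91], [-0.82, 2.16], [0.22, 2.67], [-1.22, 4.37], [0.12, 2.79], [-3.08, 3.08]. Speed limits (rad/s): [1.89, 1.89, 2.57, 3.01, 3.01, 3.01].

### API

Orientations are given as a 3x3 rotation matrix whose columns are the frame's x, y, z axes.
In Python, from bench import bot gives the robot as it stands. The module is installed in compiled form; this text tells all that it offers.
- The arm moves only by the tool drive_tool, never from a script. Its argument "deltas" is a list of rows, each a list of 6 numbers: the shift along the tool's x, y, z in mm, then the turn, a rotation vector about the tool's x, y, z in rad. A call has 1 to 20 rows; each row is the pose to reach, as a shift and turn from the pose measured when the call began, along the tool's axes at that moment; what a row does not reach only later rows make up. A row lasts 1/8 s, in which the tool goes at most 62.5 mm and 10.7 degrees, less where a joint would pass 70% of its speed; a pose out of reach is approached as far as the arm can. A call with a gripper value outside its range is refused whole. "fingers" is the opening, from -1 (shut) to 1 (fully open), so that 0 is half open, set as the call begins (left out, the last holds). The fingers move at their own pace and stop on an object; "newtons" is the grip in N (left out, the last holds). Time passes only in rows, so rows that repeat a pose let the fingers close. It gives the time, the measured TCP pose, the force and the opening at its end, in the units of the state.
- bot.observe(): the state, without advancing time (a new reading comes with each control period).
- bot.grab_frame(name): name is "scene" or "side" or "wrist"; returns (picture, depth): 400x640x3 uint8, blue, green, red; 400x640 float32, m along the optical axis (not along the pixel's ray), 0 where there is no reading.
- bot.get_calibration(name): a dict with "vertical_fov" (degrees; the focal length in pixels is half the picture's height over the tangent of half this angle, whatever the lens; pixels are square), "cx", "cy" (the principal point, pixels), "R" (3x3) and "t" (3): a world point X has camera coordinates R X + t. Camera axes: x right, y down, z forward; pixel columns grow to the right and rows downward; lengths in m; the calibration is good to about 2 mm. A picture is of the moment at which its call begins: read the wrist's pose just before it. get_calibration takes no time and is no camera call; for the wrist camera it gives the pose at the moment of the call.
- bot.finish_job(): hands the job in, once; it reports no verdict.
The state is a dict: "time": time; "joints": joint angles; "qd": joint speeds; "effort": joint torques, N m; "eef_pos": TCP position; "ee_rot": TCP orientation; "wrist_force": force on the tool from outside, world axes, zero at the start; "wrist_torque": the same for the moment, N m; "finger_gap": finger opening in m.
Only numpy, scipy, OpenCV 4.12 (cv2) and the standard library are available. Lean on these libraries where they do the work, as an engineer would, in place of code of your own. Each camera call takes 0.05 s, during which the arm holds its last target. There are 200 camera calls.

## Working session

There is one attempt and no reset: what is moved stays moved. The work goes in short steps, Python scripts to look and compute and a tool call to move; the robot and the scene stay as the last step left them, time stands still between calls to the robot, and variables do not carry over. Pictures are saved under pics/ and viewed, about 12 in all and at most 16, crops included, and the job is handed in when it is done.

Besides the shell and the picture viewer there is one more tool, called after "Emit:" by a JSON object that holds its "name" and its "arguments", one argument or row to a line. drive_tool: Moves the arm, as the interface text tells. Its arguments: {"type":"object","properties":{"deltas":{"type":"array","items":{"type":"array","items":{"type":"number"}}},"fingers":{"type":"number"},"newtons":{"type":"number"}},"required":["deltas"]}

```bash
mkdir -p pics
cat > h.py <<'E'
import numpy as np, cv2
from bench import bot
def cal(n):
    c=bot.get_calibration(n); c['f']=200/np.tan(np.radians(c['vertical_fov'])/2); return c
def world(c,d):
    v,u=np.indices(d.shape); P=np.stack([(u-c['cx'])/c['f']*d,(v-c['cy'])/c['f']*d,d],-1)
    return (P-np.array(c['t']))@np.array(c['R'])
E
python3 - <<'E'
from h import *
s=bot.observe(); print(s['time'],s['eef_pos'],s['ee_rot'],s['finger_gap'])
for n in ['scene','side','wrist']:
    c=cal(n); p,d=bot.grab_frame(n); cv2.imwrite(f'pics/{n}0.png',p); np.save(n+'0.npy',d); W=world(c,d)
    print(n,-np.array(c['R']).T@c['t'],c['f'],(d==0).mean(), c['R'])
E
```

```text
0.0 [0.21928885 0.58487765 0.23069391] [[-9.36322986e-01  3.51139517e-01 -5.51729405e-04]
 [ 3.51139926e-01  9.36322356e-01 -1.09442325e-03]
 [ 1.32301326e-04 -1.21846786e-03 -9.99999249e-01]] 0.08516906725048344
scene [ 1.64288312 -0.20705279  0.87092053] 498.9274237359261 0.00390234375 [[ 0.14900559  0.98867538 -0.01784189]
 [ 0.59525169 -0.10409048 -0.79676885]
 [-0.78960291  0.10810259 -0.60402075]]
side [ 0.33780837 -0.70068711  0.83980787] 369.7750273001834 0.00399609375 [[ 0.94278479 -0.33275497 -0.02075977]
 [-0.26383488 -0.70654922 -0.65664249]
 [ 0.20383325  0.62454971 -0.75391622]]
wrist [0.14130278 0.61366913 0.37313538] 304.99751942094986 0.00399609375 [[ 0.35130998  0.93625685 -0.00210093]
 [ 0.88621419 -0.33180707  0.32330865]
 [ 0.30200284 -0.11544343 -0.94629123]]
```

View pics/scene0.png

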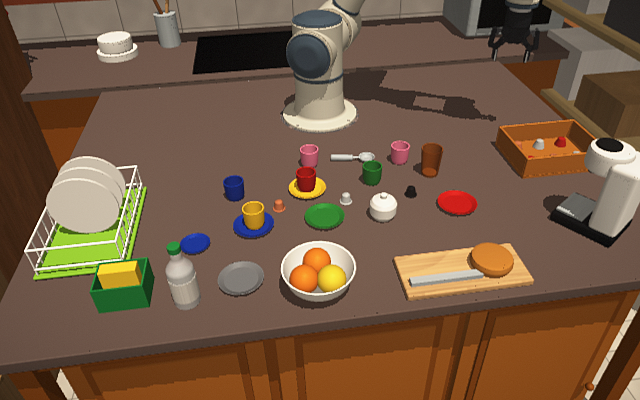

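View pics/side0.png

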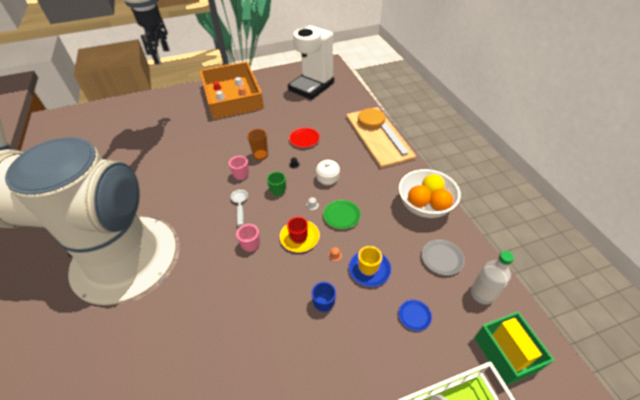

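The scene view shows the blue cup at (233,188), the yellow cup on the blue saucer at (253,222), the red cup on the yellow saucer at (307,183) and the green cup at (372,172). The green saucer is at (324,216), the red saucer at (457,203), the sugar bowl at (383,207) and the tumbler at (431,159). The small blue disc at (195,243) and the pink cups are look-alikes.

```bash
cat >> h.py <<'E'
from scipy.optimize import least_squares
HUE={'red':(175,5),'yellow':(20,33),'blue':(108,128),'green':(50,75)}
def fit(x,r):
    return least_squares(lambda p:np.hypot(*(x-p).T)-r,(x.min(0)+x.max(0))/2,loss='soft_l1',f_scale=.002).x
def mask(p,c):
    h=cv2.cvtColor(p,cv2.COLOR_BGR2HSV); H,S=h[...,0],h[...,1]; a,b=HUE[c]
    return ((H>=a)&(H<=b) if a<b else (H>=a)|(H<=b))&(S>150)&(h[...,2]>30)
def comps(p,W,c,m=25):
    n,L,st,ce=cv2.connectedComponentsWithStats(mask(p,c).astype(np.uint8))
    return [W[L==i] for i in range(1,n) if st[i,4]>m]
E
python3 - <<'E'
from h import *
for n in ['scene','side']:
    p=cv2.imread(f'pics/{n}0.png'); W=world(cal(n),np.load(n+'0.npy'))
    for c in HUE:
        for X in comps(p,W,c):
            X=X[np.isfinite(X).all(1)]
            if len(X)<20: continue
            m=np.median(X,0)
            if not(.25<m[0]<.95 and abs(m[1])<.6 and m[2]<.1): continue
            lo=X[X[:,2]<.025]; hi=X[X[:,2]>.04]
            print(n,c,len(X),m.round(3),'zmax',np.percentile(X[:,2],98).round(3),end=' ')
            if len(hi)>15:
                t=hi[hi[:,2]>np.percentile(hi[:,2],97)-.005]; print('rim',fit(t[:,:2],.028).round(4),(t.min(0)[:2]+t.max(0)[:2])/2,end=' ')
            if len(lo)>15: print('low mid',((lo.min(0)+lo.max(0))/2).round(4),'ext',np.ptp(lo,0).round(3),end='')
            print()
    for nm,(u,v) in dict(scene=dict(sugar=(383,207),tumbler=(431,159),pod1=(279,205),pod2=(346,198),pod3=(411,191),pinkA=(309,155),pinkB=(400,152)),side=dict(sugar=(328,172),tumbler=(258,145),pod1=(335,254),pod2=(312,203),pod3=(294,162),pinkA=(248,238),pinkB=(238,167)))[n].items(): print(nm,np.median(W[v-3:v+4,u-3:u+4].reshape(-1,3),0).round(3))
E
```

```text
scene red 437 [ 0.48  -0.102  0.046] zmax 0.065 rim [ 0.4659 -0.103 ] [ 1.03942725 -0.14116521] low mid [ 0.4146 -0.0945  0.009 ] ext [0.158 0.061 0.032]
scene red 778 [0.604 0.307 0.007] zmax 0.014 low mid [0.601  0.3076 0.0065] ext [0.13  0.119 0.019]
scene yellow 367 [ 0.476 -0.095  0.007] zmax 0.015 low mid [ 0.4596 -0.101   0.0061] ext [0.125 0.106 0.022]
scene yellow 503 [ 0.62  -0.258  0.046] zmax 0.065 rim [ 0.6065 -0.259 ] [ 1.11056481 -0.24640126] low mid [ 0.5601 -0.2616  0.0103] ext [0.148 0.053 0.028]
scene yellow 1009 [ 0.814 -0.557  0.079] zmax 0.092 rim [ 0.7862 -0.5587] [ 1.21303248 -0.40335186] 
scene yellow 607 [ 0.896 -0.098  0.075] zmax 0.088 rim [ 0.9039 -0.1118] [ 1.25398615 -0.14211523] 
scene blue 425 [ 0.482 -0.309  0.04 ] zmax 0.059 rim [ 0.466  -0.3103] [ 1.03967725 -0.27223552] low mid [ 0.4297 -0.3092  0.0116] ext [0.133 0.048 0.027]
scene blue 464 [ 0.617 -0.271  0.007] zmax 0.014 low mid [ 0.6097 -0.2623  0.0061] ext [0.096 0.106 0.019]
scene blue 457 [ 0.65  -0.415  0.005] zmax 0.011 low mid [ 0.644  -0.4143  0.0048] ext [0.084 0.075 0.017]
scene gree
[... 1721 characters left out ...]
 blue 735 [ 0.653 -0.414  0.003] zmax 0.009 low mid [ 0.6519 -0.4145  0.0048] ext [0.074 0.073 0.013]
side green 296 [0.454 0.077 0.037] zmax 0.058 rim [0.4519 0.093 ] [ 0.40762461 -0.29207996] low mid [0.4526 0.0912 0.017 ] ext [0.038 0.054 0.016]
side green 764 [ 0.603 -0.068  0.006] zmax 0.012 low mid [ 0.6014 -0.0719  0.0077] ext [0.104 0.103 0.014]
side green 1442 [ 0.754 -0.57   0.052] zmax 0.07 rim [ 0.7904 -0.5794] [ 0.58955123 -0.60366585] low mid [ 0.7961 -0.5615  0.0119] ext [0.089 0.107 0.026]
sugar [0.609 0.062 0.055]
tumbler [0.437 0.247 0.069]
pod1 [ 0.533 -0.199  0.02 ]
pod2 [ 0.532 -0.009  0.019]
pod3 [0.534 0.182 0.016]
pinkA [ 0.328 -0.059  0.011]
pinkB [0.357 0.223 0.031]
```

Emit:
{"name": "drive_tool", "arguments": {
  "deltas": [
    [-40,-38,0,0,0,-0.04],
    [-80,-76,0,0,0,-0.1],
    [-120,-115,0,0,0,-0.18],
    [-160,-153,0,0,0,-0.27],
    [-200,-191,0,0,0,-0.36],
    [-240,-229,0,0,0,-0.36],
    [-280,-267,0,0,0,-0.36],
    [-320,-305,0,0,0,-0.36],
    [-360,-343,0,0,0,-0.36],
    [-385,-370,0,0,0,-0.36],
    [-394,-378,0,0,0,-0.36],
    [-394,-378,0,0,0,-0.36],
    [-394,-378,0,0,0,-0.36]
  ],
  "fingers": 1,
  "newtons": 30
}}

```text
time: 1.78
eef_pos: [0.455, 0.0936, 0.2311]
ee_rot: [[-1.0, -0.002, -0.001], [-0.002, 1.0, -0.001], [0.001, -0.001, -1.0]]
wrist_force: [0.4, -0.6, -0.2]
finger_gap: 0.0856
```

```bash
cat >> h.py <<'E'
def look(name,save=None,area=None):
    s=bot.observe(); c=cal(name); p,d=bot.grab_frame(name)
    if save: cv2.imwrite(f'pics/{save}.png',p)
    W=world(c,d); W[d==0]=9
    print('t',s['time'],'tcp',s['eef_pos'].round(4),'rot',s['ee_rot'].round(3).tolist(),'gap',round(s['finger_gap'],4))
    for col in HUE:
        M=mask(p,col)&(W[...,2]<.12)&(abs(W[...,0]-.55)<.2)&(abs(W[...,1])<.4)
        n,L,st,_=cv2.connectedComponentsWithStats(M.astype(np.uint8))
        for i in range(1,n):
            if st[i,4]<300: continue
            X=W[L==i]; z=np.percentile(X[:,2],99)
            edge=st[i,0]==0 or st[i,1]==0 or st[i,0]+st[i,2]==640 or st[i,1]+st[i,3]==400
            t=X[X[:,2]>z-.003][:,:2]; r=.0275 if z>.03 else .054
            e=fit(t,r); q=least_squares(lambda k:np.hypot(*(t-k[:2]).T)-k[2],[*e,r],loss='soft_l1',f_scale=.002).x
            print(name,col,st[i,4],'edge' if edge else '','z',z.round(3),'fit',e.round(4),'free',q.round(4))
E
python3 -c "
from h import *
look('wrist','w1')"
```

```text
t 1.775 tcp [0.455  0.0936 0.2311] rot [[-1.0, -0.002, -0.001], [-0.002, 1.0, -0.001], [0.001, -0.001, -1.0]] gap 0.0856
wrist red 3064  z 0.065 fit [ 0.4628 -0.1034] free [ 0.4627 -0.1035  0.0267]
wrist red 3473  z 0.013 fit [0.6104 0.2985] free [0.6088 0.3009 0.0513]
wrist yellow 3348  z 0.014 fit [ 0.467  -0.1039] free [ 0.4661 -0.1023  0.0515]
wrist yellow 3023  z 0.064 fit [ 0.6032 -0.2587] free [ 0.6031 -0.2587  0.0268]
wrist blue 451 edge z 0.028 fit [ 0.4547 -0.3371] free [ 0.4639 -0.307   0.0228]
wrist blue 2244  z 0.014 fit [ 0.6069 -0.2638] free [ 0.6058 -0.263   0.0514]
wrist green 1559  z 0.059 fit [0.4548 0.0925] free [0.4549 0.0925 0.0267]
wrist green 2253  z 0.013 fit [ 0.6068 -0.0706] free [ 0.6041 -0.0714  0.0512]
```

View pics/w1.png

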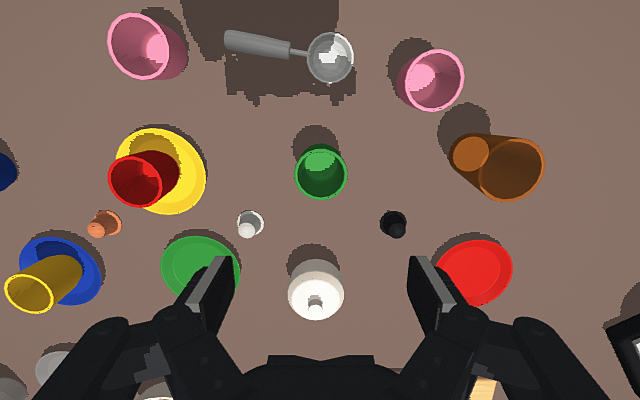

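The wrist view shows everything: green cup at (320,172) below the tool, red cup at (140,180), yellow cup at (40,285), green saucer at (200,265) and red saucer at (475,270). The space around the green cup is free, so I grasp it.

Emit:
{"name": "drive_tool", "arguments": {
  "deltas": [
    [0,-1,40,0,0,0],
    [0,-1,85,0,0,0],
    [0,-1,130,0,0,0],
    [0,-1,170,0,0,0],
    [0,-1,200,0,0,0],
    [0,-1,213,0,0,0],
    [0,-1,213,0,0,0],
    [0,-1,213,0,0,0]
  ]
}}

```text
time: 2.82
eef_pos: [0.4554, 0.0928, 0.0191]
ee_rot: [[-1.0, -0.003, 0.001], [-0.003, 1.0, -0.001], [-0.001, -0.001, -1.0]]
wrist_force: [0.4, 0.1, 0.9]
finger_gap: 0.0855
```

Emit:
{"name": "drive_tool", "arguments": {
  "deltas": [
    [0,0,0,0,0,0],
    [0,0,0,0,0,0],
    [0,0,0,0,0,0],
    [0,0,0,0,0,0],
    [0,0,0,0,0,0],
    [0,0,0,0,0,0],
    [0,0,0,0,0,0],
    [0,0,0,0,0,0]
  ],
  "fingers": -1,
  "newtons": 30
}}

```text
time: 3.82
eef_pos: [0.4561, 0.0929, 0.02]
ee_rot: [[-1.0, -0.003, 0.003], [-0.003, 1.0, -0.0], [-0.003, -0.0, -1.0]]
wrist_force: [-2.1, 1.8, 16.8]
finger_gap: 0.0576
```

Emit:
{"name": "drive_tool", "arguments": {
  "deltas": [
    [0,0,-10,0,0,0],
    [0,0,-35,0,0,0],
    [0,0,-70,0,0,0],
    [0,0,-110,0,0,0],
    [-10,-12,-135,0,0,0],
    [-35,-40,-140,0,0,0],
    [-65,-72,-140,0,0,0],
    [-95,-106,-140,0,0,0],
    [-122,-136,-140,0,0,0],
    [-140,-156,-140,0,0,0],
    [-147,-164,-140,0,0,0],
    [-147,-164,-140,0,0,0],
    [-147,-164,-140,0,0,0]
  ]
}}

```text
time: 5.45
eef_pos: [0.6023, -0.0698, 0.1606]
ee_rot: [[-1.0, -0.003, 0.002], [-0.003, 1.0, 0.0], [-0.002, 0.0, -1.0]]
wrist_force: [-1.0, 0.3, -2.5]
finger_gap: 0.0575
```

```bash
python3 -c "
from h import *
look('wrist','w2');look('scene');look('side')"
```

```text
t 5.45 tcp [ 0.6023 -0.0698  0.1606] rot [[-1.0, -0.003, 0.002], [-0.003, 1.0, 0.0], [-0.002, 0.0, -1.0]] gap 0.0575
wrist red 3627 edge z 0.065 fit [ 0.4622 -0.104 ] free [ 0.4636 -0.1041  0.0264]
wrist yellow 6230 edge z 0.014 fit [ 0.4632 -0.1023] free [ 0.4665 -0.1024  0.0514]
wrist yellow 5230  z 0.065 fit [ 0.6037 -0.259 ] free [ 0.6036 -0.259   0.0267]
wrist blue 3583 edge z 0.059 fit [ 0.4632 -0.3113] free [ 0.4631 -0.3114  0.0277]
wrist blue 4663  z 0.014 fit [ 0.6076 -0.2646] free [ 0.6063 -0.2631  0.0515]
wrist blue 711 edge z 0.01 fit [ 0.6529 -0.4353] free [ 0.6539 -0.4147  0.0361]
wrist green 3464  z 0.013 fit [ 0.6072 -0.0718] free [ 0.604  -0.0714  0.0506]
t 5.5 tcp [ 0.6024 -0.0697  0.1606] rot [[-1.0, -0.003, 0.002], [-0.003, 1.0, -0.0], [-0.002, -0.0, -1.0]] gap 0.0571
scene red 385  z 0.065 fit [ 0.4652 -0.1031] free [ 0.4654 -0.1036  0.0267]
scene red 773  z 0.015 fit [0.614  0.3008] free [0.6129 0.3011 0.0516]
scene yellow 499  z 0.066 fit [ 0.6076 -0.2593] free [ 0.6075 -0.2592  0.0264]
scene blue 425  z 0.06 fit [ 0.4667 -0.3104] free [ 0.4667 -0.3104  0.0271]
scene blue 465  z 0.014 fit [ 0.6077 -0.2627] free [ 0.6078 -0.2621  0.0512]
scene green 685  z 0.015 fit [ 0.6101 -0.073 ] free [ 0.6071 -0.0709  0.0505]
t 5.55 tcp [ 0.6025 -0.0698  0.1606] rot [[-1.0, -0.003, 0.002], [-0.003, 1.0, -0.0], [-0.002, -0.0, -1.0]] gap 0.0574
side red 500  z 0.014 fit [0.6062 0.2996] free [0.6061 0.2998 0.0515]
side red 388  z 0.065 fit [ 0.4603 -0.1048] free [ 0.4604 -0.105   0.0265]
side yellow 544  z 0.014 fit [ 0.4637 -0.101 ] free [ 0.4638 -0.1024  0.0517]
side yellow 501  z 0.065 fit [ 0.601  -0.2599] free [ 0.6013 -0.26    0.0265]
side blue 594  z 0.014 fit [ 0.6053 -0.2604] free [ 0.6034 -0.2637  0.0505]
side blue 511  z 0.058 fit [ 0.4602 -0.3111] free [ 0.4604 -0.3121  0.026 ]
side green 738  z 0.012 fit [ 0.5995 -0.0754] free [ 0.6026 -0.0715  0.0482]
```

View pics/w2.png

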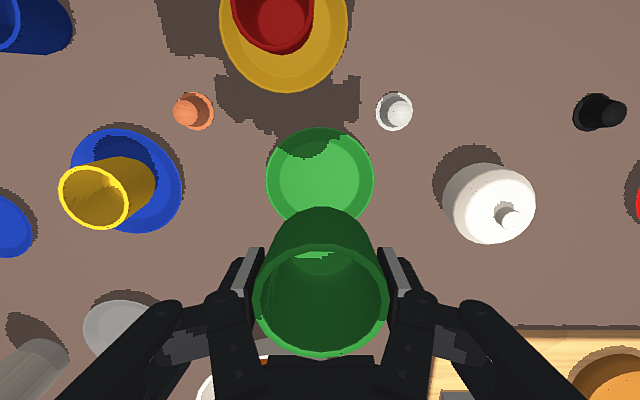

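The green cup is held square in the fingers at (320,285), and its saucer lies at (320,175). I lower it now.

Emit:
{"name": "drive_tool", "arguments": {
  "deltas": [
    [-3,-1.5,15,0,0,0],
    [-3,-1.5,45,0,0,0],
    [-3,-1.5,75,0,0,0],
    [-3,-1.5,100,0,0,0],
    [-3,-1.5,117,0,0,0],
    [-3,-1.5,126,0,0,0],
    [-3,-1.5,131,0,0,0],
    [-3,-1.5,133,0,0,0],
    [-3,-1.5,133.5,0,0,0],
    [-3,-1.5,133.5,0,0,0],
    [-3,-1.5,133.5,0,0,0]
  ]
}}

```text
time: 6.98
eef_pos: [0.6062, -0.0715, 0.0274]
ee_rot: [[-1.0, -0.003, 0.003], [-0.003, 1.0, -0.0], [-0.003, -0.0, -1.0]]
wrist_force: [-0.1, 0.5, -1.3]
finger_gap: 0.0574
```

Emit:
{"name": "drive_tool", "arguments": {
  "deltas": [
    [0.5,0,0.7,0,0,0],
    [1,0,1.4,0,0,0],
    [1,0,1.8,0,0,0],
    [1,0,1.8,0,0,0]
  ]
}}

```text
time: 7.48
eef_pos: [0.6056, -0.0715, 0.0262]
ee_rot: [[-1.0, -0.003, 0.004], [-0.003, 1.0, -0.0], [-0.004, -0.0, -1.0]]
wrist_force: [-1.4, 1.1, 8.2]
finger_gap: 0.0575
```

Contact is felt at 8 N. I release and rise.

Emit:
{"name": "drive_tool", "arguments": {
  "deltas": [
    [0,0,-0.5,0,0,0],
    [0,0,-0.5,0,0,0],
    [0,0,-0.5,0,0,0],
    [0,0,-0.5,0,0,0],
    [0,0,-0.5,0,0,0],
    [0,0,-15,0,0,0],
    [0,0,-40,0,0,0],
    [0,0,-80,0,0,0],
    [0,0,-120,0,0,0],
    [0,0,-135,0,0,0],
    [0,0,-135,0,0,0]
  ],
  "fingers": 0.9
}}

```text
time: 8.85
eef_pos: [0.6055, -0.0715, 0.1624]
ee_rot: [[-1.0, -0.003, 0.006], [-0.003, 1.0, -0.001], [-0.006, -0.001, -1.0]]
wrist_force: [0.1, 0.3, -0.5]
finger_gap: 0.081
```

```bash
python3 -c "
from h import *
look('wrist');look('side')" | grep -E 'tcp|green|red'
```

```text
t 8.85 tcp [ 0.6055 -0.0715  0.1624] rot [[-1.0, -0.003, 0.006], [-0.003, 1.0, -0.001], [-0.006, -0.001, -1.0]] gap 0.081
wrist red 3202 edge z 0.065 fit [ 0.4622 -0.1041] free [ 0.4636 -0.1041  0.0264]
wrist green 4661  z 0.064 fit [ 0.605  -0.0717] free [ 0.6051 -0.0716  0.028 ]
wrist green 2113  z 0.064 fit [ 0.6027 -0.072 ] free [ 0.6052 -0.0717  0.0251]
t 8.9 tcp [ 0.6048 -0.0713  0.1611] rot [[-1.0, -0.003, 0.004], [-0.003, 1.0, -0.0], [-0.004, -0.0, -1.0]] gap 0.0815
side red 504  z 0.013 fit [0.6059 0.2993] free [0.6058 0.3004 0.0509]
side red 388  z 0.064 fit [ 0.4597 -0.1042] free [ 0.4603 -0.1048  0.0263]
side green 827  z 0.063 fit [ 0.6026 -0.0712] free [ 0.6019 -0.0732  0.0256]
```

Emit:
{"name": "drive_tool", "arguments": {
  "deltas": [
    [30,-7,0,0,0,0],
    [70,-16,0,0,0,0],
    [110,-26,0,0,0,0],
    [135,-31,0,0,0,0],
    [142,-32.5,10,0,0,0],
    [142,-32.5,40,0,0,0],
    [142,-32.5,80,0,0,0],
    [142,-32.5,115,0,0,0],
    [142,-32.5,130,0,0,0],
    [142,-32.5,136,0,0,0],
    [142,-32.5,136,0,0,0],
    [142,-32.5,136,0,0,0]
  ],
  "fingers": 1
}}

```text
time: 10.45
eef_pos: [0.4634, -0.1044, 0.0244]
ee_rot: [[-1.0, -0.004, 0.003], [-0.004, 1.0, -0.0], [-0.003, -0.0, -1.0]]
wrist_force: [0.3, -0.4, -0.7]
finger_gap: 0.085
```

Emit:
{"name": "drive_tool", "arguments": {
  "deltas": [
    [0,0,0,0,0,0],
    [0,0,0,0,0,0],
    [0,0,0,0,0,0],
    [0,0,0,0,0,0],
    [0,0,0,0,0,0],
    [0,0,0,0,0,0],
    [0,0,0,0,0,0],
    [0,0,0,0,0,0]
  ],
  "fingers": -1,
  "newtons": 30
}}

```text
time: 11.45
eef_pos: [0.4638, -0.1044, 0.025]
ee_rot: [[-1.0, -0.004, 0.005], [-0.004, 1.0, -0.001], [-0.005, -0.001, -1.0]]
wrist_force: [-0.1, 2.1, 10.0]
finger_gap: 0.0563
```

Emit:
{"name": "drive_tool", "arguments": {
  "deltas": [
    [0,0,-10,0,0,0],
    [0,0,-35,0,0,0],
    [0,0,-75,0,0,0],
    [0,0,-115,0,0,0],
    [-5,14,-140,0,0,0],
    [-18,50,-145,0,0,0],
    [-34,95,-145,0,0,0],
    [-52,145,-145,0,0,0],
    [-70,195,-145,0,0,0],
    [-88,245,-145,0,0,0],
    [-106,295,-145,0,0,0],
    [-124,345,-145,0,0,0],
    [-138,382,-145,0,0,0],
    [-145,400,-145,0,0,0],
    [-147,405,-145,0,0,0],
    [-147,405,-145,0,0,0],
    [-147,405,-145,0,0,0]
  ]
}}

```text
time: 13.58
eef_pos: [0.6084, 0.3002, 0.1706]
ee_rot: [[-1.0, -0.003, 0.004], [-0.003, 1.0, -0.001], [-0.004, -0.001, -1.0]]
wrist_force: [0.0, 0.3, -0.6]
finger_gap: 0.056
```

```bash
python3 -c "
from h import *
look('wrist','w3')"
```

```text
t 13.575 tcp [0.6084 0.3002 0.1706] rot [[-1.0, -0.003, 0.004], [-0.003, 1.0, -0.001], [-0.004, -0.001, -1.0]] gap 0.056
wrist red 7718  z 0.013 fit [0.6113 0.3011] free [0.6091 0.3012 0.0513]
wrist green 474 edge z 0.014 fit [ 0.6034 -0.0732] free [ 0.6033 -0.0735  0.0543]
```

View pics/w3.png

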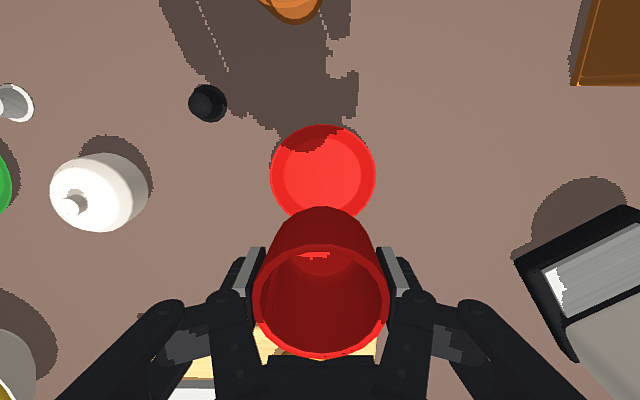

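The red cup is held upright at (320,285), above the red saucer at (322,175).

Emit:
{"name": "drive_tool", "arguments": {
  "deltas": [
    [-0.5,1,15,0,0,0],
    [-0.5,1,50,0,0,0],
    [-0.5,1,85,0,0,0],
    [-0.5,1,112,0,0,0],
    [-0.5,1,130,0,0,0],
    [-0.5,1,138,0,0,0],
    [-0.5,1,142,0,0,0],
    [-0.5,1,144,0,0,0],
    [-0.5,1,145,0,0,0],
    [-0.5,1,146,0,0,0],
    [-0.5,1,146.5,0,0,0],
    [-0.5,1,146.5,0,0,0]
  ]
}}

```text
time: 15.12
eef_pos: [0.6103, 0.3014, 0.0251]
ee_rot: [[-1.0, -0.003, 0.006], [-0.003, 1.0, -0.0], [-0.006, -0.0, -1.0]]
wrist_force: [-1.2, -0.5, 9.0]
finger_gap: 0.056
```

Emit:
{"name": "drive_tool", "arguments": {
  "deltas": [
    [0,0,-0.5,0,0,0],
    [0,0,-0.5,0,0,0],
    [0,0,-0.5,0,0,0],
    [0,0,-0.5,0,0,0],
    [0,0,-0.5,0,0,0],
    [0,0,-15,0,0,0],
    [0,0,-40,0,0,0],
    [0,0,-80,0,0,0],
    [0,0,-120,0,0,0],
    [0,0,-140,0,0,0],
    [0,0,-140,0,0,0]
  ],
  "fingers": 0.9
}}

```text
time: 16.5
eef_pos: [0.6103, 0.3018, 0.1678]
ee_rot: [[-1.0, -0.003, 0.01], [-0.003, 1.0, 0.001], [-0.01, 0.001, -1.0]]
wrist_force: [0.8, 0.2, -0.1]
finger_gap: 0.0811
```

```bash
python3 -c "
from h import *
look('wrist');look('side')" | grep -E 'tcp|yellow|red|blue'
```

```text
t 16.5 tcp [0.6103 0.3018 0.1678] rot [[-1.0, -0.003, 0.01], [-0.003, 1.0, 0.001], [-0.01, 0.001, -1.0]] gap 0.0811
wrist red 8806  z 0.064 fit [0.6091 0.3014] free [0.609  0.3014 0.0266]
t 16.55 tcp [0.6096 0.3016 0.1662] rot [[-1.0, -0.003, 0.008], [-0.003, 1.0, 0.0], [-0.008, 0.0, -1.0]] gap 0.0814
side red 607  z 0.064 fit [0.6058 0.3013] free [0.6057 0.301  0.0268]
side yellow 1011  z 0.014 fit [ 0.4636 -0.1024] free [ 0.4636 -0.1024  0.0518]
side yellow 497  z 0.065 fit [ 0.6015 -0.2601] free [ 0.6014 -0.2599  0.0267]
side blue 597  z 0.013 fit [ 0.6057 -0.2601] free [ 0.6033 -0.2637  0.0503]
side blue 512  z 0.058 fit [ 0.4603 -0.3114] free [ 0.4606 -0.3122  0.026 ]
```

Emit:
{"name": "drive_tool", "arguments": {
  "deltas": [
    [0,-20,0,0,0.008,0],
    [1,-60,0,0,0.008,0],
    [2,-110,0,0,0.008,0],
    [3,-160,0,0,0.008,0],
    [4,-210,0,0,0.008,0],
    [4,-260,0,0,0.008,0],
    [5,-310,0,0,0.008,0],
    [5,-360,0,0,0.008,0],
    [6,-410,0,0,0.008,0],
    [7,-460,0,0,0.008,0],
    [7,-510,0,0,0.008,0],
    [7.5,-545,0,0,0.008,0],
    [7.5,-560.5,0,0,0.008,0],
    [7.5,-560.5,0,0,0.008,0],
    [7.5,-560.5,0,0,0.008,0]
  ],
  "fingers": 1
}}

```text
time: 18.48
eef_pos: [0.603, -0.258, 0.1651]
ee_rot: [[-1.0, -0.003, -0.003], [-0.003, 1.0, 0.0], [0.003, 0.0, -1.0]]
wrist_force: [-0.1, 1.7, 0.2]
finger_gap: 0.0852
```

```bash
python3 -c "
from h import *
look('wrist','w4')"
```

```text
t 18.475 tcp [ 0.603  -0.258   0.1651] rot [[-1.0, -0.003, -0.003], [-0.003, 1.0, 0.0], [0.003, 0.0, -1.0]] gap 0.0852
wrist yellow 9886 edge z 0.014 fit [ 0.4632 -0.1032] free [ 0.4666 -0.1028  0.0512]
wrist yellow 3668  z 0.065 fit [ 0.6036 -0.2599] free [ 0.6036 -0.2599  0.0265]
wrist blue 3778 edge z 0.059 fit [ 0.4624 -0.3111] free [ 0.4637 -0.3111  0.0265]
wrist blue 4878  z 0.014 fit [ 0.607  -0.2633] free [ 0.6064 -0.2634  0.0515]
wrist blue 833  z 0.01 fit [ 0.6541 -0.4355] free [ 0.6541 -0.4154  0.0364]
wrist green 9329  z 0.064 fit [ 0.6051 -0.0727] free [ 0.605  -0.0725  0.0265]
```

Emit:
{"name": "drive_tool", "arguments": {
  "deltas": [
    [-1,-1.5,20,0,0,0],
    [-1,-1.5,60,0,0,0],
    [-1,-1.5,100,0,0,0],
    [-1,-1.5,128,0,0,0],
    [-1,-1.5,138,0,0,0],
    [-1,-1.5,140.5,0,0,0],
    [-1,-1.5,140.5,0,0,0],
    [-1,-1.5,140.5,0,0,0]
  ]
}}

```text
time: 19.52
eef_pos: [0.6043, -0.2596, 0.0258]
ee_rot: [[-1.0, -0.004, -0.001], [-0.004, 1.0, -0.001], [0.001, -0.001, -1.0]]
wrist_force: [-0.1, -0.6, 0.4]
finger_gap: 0.0853
```

Emit:
{"name": "drive_tool", "arguments": {
  "deltas": [
    [0,0,0,0,0,0],
    [0,0,0,0,0,0],
    [0,0,0,0,0,0],
    [0,0,0,0,0,0],
    [0,0,0,0,0,0],
    [0,0,0,0,0,0],
    [0,0,0,0,0,0],
    [0,0,0,0,0,0]
  ],
  "fingers": -1,
  "newtons": 30
}}

```text
time: 20.52
eef_pos: [0.6047, -0.2597, 0.0265]
ee_rot: [[-1.0, -0.004, -0.0], [-0.004, 1.0, -0.001], [0.0, -0.001, -1.0]]
wrist_force: [-0.7, 1.1, 8.3]
finger_gap: 0.0557
```

Emit:
{"name": "drive_tool", "arguments": {
  "deltas": [
    [0,0,-10,0,0,0],
    [0,0,-35,0,0,0],
    [0,0,-75,0,0,0],
    [0,0,-115,0,0,0],
    [7,8,-135,0,0,0],
    [30,35,-140,0,0,0],
    [60,69,-140,0,0,0],
    [90,104,-140,0,0,0],
    [115,133,-140,0,0,0],
    [130,150,-140,0,0,0],
    [136.5,157.5,-140,0,0,0],
    [136.5,157.5,-140,0,0,0],
    [136.5,157.5,-140,0,0,0]
  ]
}}

```text
time: 22.15
eef_pos: [0.4683, -0.1032, 0.1663]
ee_rot: [[-1.0, -0.004, 0.0], [-0.004, 1.0, -0.002], [-0.0, -0.002, -1.0]]
wrist_force: [-0.8, 0.4, -1.7]
finger_gap: 0.0556
```

```bash
python3 -c "
from h import *
look('wrist','w4')"
```

```text
t 22.15 tcp [ 0.4683 -0.1032  0.1663] rot [[-1.0, -0.004, 0.0], [-0.004, 1.0, -0.002], [-0.0, -0.002, -1.0]] gap 0.0556
wrist red 764 edge z 0.013 fit [0.6076 0.3026] free [0.608  0.3016 0.0531]
wrist yellow 7927  z 0.013 fit [ 0.4684 -0.1026] free [ 0.4661 -0.1026  0.0513]
wrist blue 4984  z 0.059 fit [ 0.463  -0.3104] free [ 0.4629 -0.3105  0.0266]
wrist blue 3655  z 0.013 fit [ 0.6091 -0.2614] free [ 0.6061 -0.263   0.0513]
wrist blue 493  z 0.01 fit [ 0.6528 -0.4354] free [ 0.6535 -0.4155  0.0367]
```

View pics/w4.png

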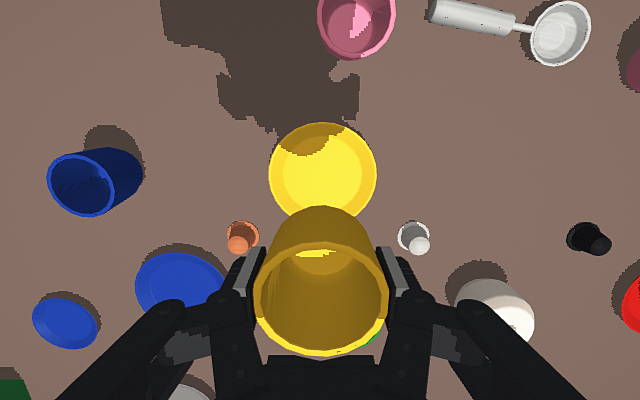

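The yellow cup is held upright, above the yellow saucer at (322,175). The blue saucer at (180,285) is now empty.

Emit:
{"name": "drive_tool", "arguments": {
  "deltas": [
    [1,1,15,0,0,0],
    [1,1,50,0,0,0],
    [1,1,85,0,0,0],
    [1,1,112,0,0,0],
    [1,1,128,0,0,0],
    [1,1,135,0,0,0],
    [1,1,138,0,0,0],
    [1,1,139.5,0,0,0],
    [1,1,140.5,0,0,0],
    [1,1,141,0,0,0],
    [1,1,141,0,0,0]
  ]
}}

```text
time: 23.58
eef_pos: [0.4678, -0.1025, 0.0264]
ee_rot: [[-1.0, -0.004, 0.002], [-0.004, 1.0, -0.002], [-0.002, -0.002, -1.0]]
wrist_force: [-2.0, 2.4, 18.2]
finger_gap: 0.056
```

Emit:
{"name": "drive_tool", "arguments": {
  "deltas": [
    [0,0,-0.5,0,0,0],
    [0,0,-0.5,0,0,0],
    [0,0,-0.5,0,0,0],
    [0,0,-0.5,0,0,0],
    [0,0,-0.5,0,0,0],
    [0,0,-15,0,0,0],
    [0,0,-40,0,0,0],
    [0,0,-80,0,0,0],
    [0,0,-120,0,0,0],
    [0,0,-140,0,0,0],
    [0,0,-140,0,0,0]
  ],
  "fingers": 0.9
}}

```text
time: 24.95
eef_pos: [0.4683, -0.1024, 0.1684]
ee_rot: [[-1.0, -0.004, 0.005], [-0.004, 1.0, -0.003], [-0.005, -0.003, -1.0]]
wrist_force: [0.4, -1.2, -0.4]
finger_gap: 0.0817
```

```bash
python3 -c "
from h import *
look('wrist')" | grep -E 'tcp|yellow|red|blue'
```

```text
t 24.95 tcp [ 0.4683 -0.1024  0.1684] rot [[-1.0, -0.004, 0.005], [-0.004, 1.0, -0.003], [-0.005, -0.003, -1.0]] gap 0.0817
wrist red 877 edge z 0.013 fit [0.6077 0.3027] free [0.6085 0.3005 0.052 ]
wrist yellow 8700  z 0.064 fit [ 0.4667 -0.1028] free [ 0.4666 -0.1028  0.0266]
wrist blue 4903  z 0.059 fit [ 0.4629 -0.3105] free [ 0.4628 -0.3105  0.0266]
wrist blue 3053  z 0.013 fit [ 0.6083 -0.2605] free [ 0.6061 -0.2629  0.0515]
wrist blue 381  z 0.009 fit [ 0.6615 -0.4318] free [ 0.6514 -0.412   0.033 ]
```

Emit:
{"name": "drive_tool", "arguments": {
  "deltas": [
    [1,-25,0,0,0.004,0],
    [2,-70,0,0,0.004,0],
    [3,-120,0,0,0.004,0],
    [5,-170,0,0,0.004,0],
    [5.5,-200,0,0,0.004,0],
    [5.5,-208,5,0,0.004,0],
    [5.5,-208,30,0,0.004,0],
    [5.5,-208,70,0,0.004,0],
    [5.5,-208,110,0,0.004,0],
    [5.5,-208,138,0,0.004,0],
    [5.5,-208,147,0,0.004,0],
    [5.5,-208,149,0,0.004,0],
    [5.5,-208,149,0,0.004,0]
  ],
  "fingers": 1
}}

```text
time: 26.62
eef_pos: [0.4639, -0.3107, 0.0195]
ee_rot: [[-1.0, -0.004, 0.0], [-0.004, 1.0, -0.003], [-0.0, -0.003, -1.0]]
wrist_force: [0.0, 0.3, 1.0]
finger_gap: 0.0849
```

Emit:
{"name": "drive_tool", "arguments": {
  "deltas": [
    [0,0,0,0,0,0],
    [0,0,0,0,0,0],
    [0,0,0,0,0,0],
    [0,0,0,0,0,0],
    [0,0,0,0,0,0],
    [0,0,0,0,0,0],
    [0,0,0,0,0,0],
    [0,0,0,0,0,0]
  ],
  "fingers": -1,
  "newtons": 30
}}

```text
time: 27.62
eef_pos: [0.4643, -0.3109, 0.0207]
ee_rot: [[-1.0, -0.004, 0.002], [-0.004, 1.0, -0.004], [-0.002, -0.004, -1.0]]
wrist_force: [0.2, 3.4, 13.4]
finger_gap: 0.0574
```

Emit:
{"name": "drive_tool", "arguments": {
  "deltas": [
    [0,0,-10,0,0,0],
    [0,0,-35,0,0,0],
    [0,0,-75,0,0,0],
    [0,0,-115,0,0,0],
    [-7,2,-140,0,0,0],
    [-30,10,-145,0,0,0],
    [-65,22,-145,0,0,0],
    [-100,33,-145,0,0,0],
    [-128,42,-145,0,0,0],
    [-140,46,-145,0,0,0],
    [-143,47.5,-145,0,0,0],
    [-143,47.5,-145,0,0,0],
    [-143,47.5,-145,0,0,0]
  ]
}}

```text
time: 29.25
eef_pos: [0.6061, -0.2627, 0.1658]
ee_rot: [[-1.0, -0.003, 0.001], [-0.003, 1.0, -0.004], [-0.001, -0.004, -1.0]]
wrist_force: [-1.2, -0.2, -1.5]
finger_gap: 0.0574
```

```bash
python3 -c "
from h import *
look('wrist','w5')"
```

```text
t 29.25 tcp [ 0.6061 -0.2627  0.1658] rot [[-1.0, -0.003, 0.001], [-0.003, 1.0, -0.004], [-0.001, -0.004, -1.0]] gap 0.0574
wrist yellow 9970 edge z 0.065 fit [ 0.4663 -0.1036] free [ 0.4674 -0.1036  0.0267]
wrist blue 7605  z 0.013 fit [ 0.6089 -0.2635] free [ 0.6063 -0.2635  0.0511]
wrist blue 835  z 0.01 fit [ 0.6534 -0.4353] free [ 0.6539 -0.415   0.0361]
wrist green 8869  z 0.064 fit [ 0.6052 -0.0725] free [ 0.6051 -0.0724  0.0265]
```

View pics/w5.png

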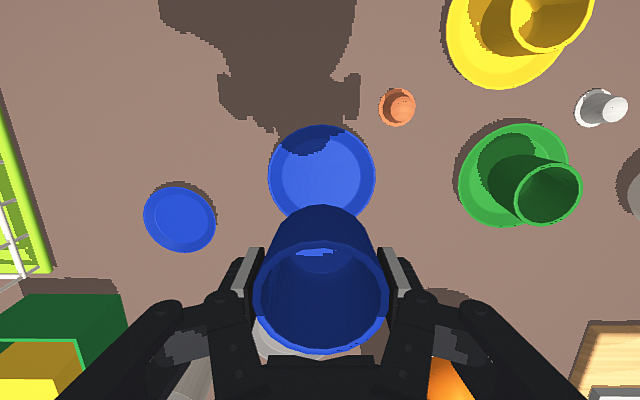

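The blue cup is held upright, above the larger blue saucer at (322,175).

Emit:
{"name": "drive_tool", "arguments": {
  "deltas": [
    [-1,0.3,15,0,0,0],
    [-1,0.3,50,0,0,0],
    [-1,0.3,85,0,0,0],
    [-1,0.3,112,0,0,0],
    [-1,0.3,128,0,0,0],
    [-0.5,0.3,134,0,0,0],
    [-0.5,0.3,137,0,0,0],
    [-0.5,0.3,138.5,0,0,0],
    [-0.5,0.3,139.5,0,0,0],
    [-0.5,0.3,139.8,0,0,0],
    [-0.5,0.3,139.8,0,0,0]
  ]
}}

```text
time: 30.68
eef_pos: [0.6074, -0.2631, 0.0268]
ee_rot: [[-1.0, -0.003, 0.003], [-0.003, 1.0, -0.005], [-0.003, -0.005, -1.0]]
wrist_force: [0.1, 1.5, 5.1]
finger_gap: 0.0573
```

Emit:
{"name": "drive_tool", "arguments": {
  "deltas": [
    [0,0,0,0,0,0],
    [0,0,0,0,0,0],
    [0,0,0,0,0,0],
    [0,0,0,0,0,0],
    [0,0,0,0,0,0],
    [0,0,-15,0,0,0],
    [0,0,-40,0,0,0],
    [0,0,-80,0,0,0],
    [0,0,-120,0,0,0],
    [0,0,-160,0,0,0],
    [0,0,-200,0,0,0],
    [0,0,-200,0,0,0],
    [0,0,-200,0,0,0]
  ],
  "fingers": 0.9
}}

```text
time: 32.3
eef_pos: [0.6066, -0.262, 0.2271]
ee_rot: [[-1.0, -0.003, 0.003], [-0.003, 1.0, -0.005], [-0.003, -0.005, -1.0]]
wrist_force: [-0.8, 0.2, 0.0]
finger_gap: 0.0812
```

```bash
python3 -c "
from h import *
look('wrist');look('scene','s9');look('side')"
```

```text
t 32.3 tcp [ 0.6066 -0.262   0.2271] rot [[-1.0, -0.003, 0.003], [-0.003, 1.0, -0.005], [-0.003, -0.005, -1.0]] gap 0.0812
wrist yellow 8028 edge z 0.065 fit [ 0.4667 -0.1035] free [ 0.4673 -0.1035  0.0267]
wrist blue 6276  z 0.064 fit [ 0.6059 -0.2636] free [ 0.6058 -0.2636  0.0266]
wrist blue 628  z 0.01 fit [ 0.6535 -0.4358] free [ 0.6538 -0.4149  0.0358]
wrist green 6111  z 0.064 fit [ 0.605  -0.0726] free [ 0.6049 -0.0724  0.0265]
t 32.35 tcp [ 0.6064 -0.2619  0.2263] rot [[-1.0, -0.003, 0.002], [-0.003, 1.0, -0.004], [-0.002, -0.004, -1.0]] gap 0.0811
scene red 964  z 0.065 fit [0.6128 0.3012] free [0.6128 0.3012 0.0267]
scene yellow 740  z 0.065 fit [ 0.4708 -0.102 ] free [ 0.4708 -0.102   0.0269]
scene blue 988  z 0.065 fit [ 0.6091 -0.2623] free [ 0.6093 -0.2622  0.0266]
scene green 708  z 0.065 fit [ 0.6084 -0.0709] free [ 0.6085 -0.0709  0.0263]
t 32.4 tcp [ 0.6063 -0.2619  0.226 ] rot [[-1.0, -0.003, 0.001], [-0.003, 1.0, -0.004], [-0.001, -0.004, -1.0]] gap 0.0815
side red 609  z 0.064 fit [0.6057 0.2999] free [0.6058 0.2999 0.027 ]
side yellow 1082  z 0.064 fit [ 0.4642 -0.103 ] free [ 0.4642 -0.1031  0.0269]
side blue 1168  z 0.064 fit [ 0.6036 -0.2634] free [ 0.6034 -0.2639  0.0264]
side green 823  z 0.064 fit [ 0.6023 -0.0717] free [ 0.6021 -0.0731  0.026 ]
```

View pics/s9.png

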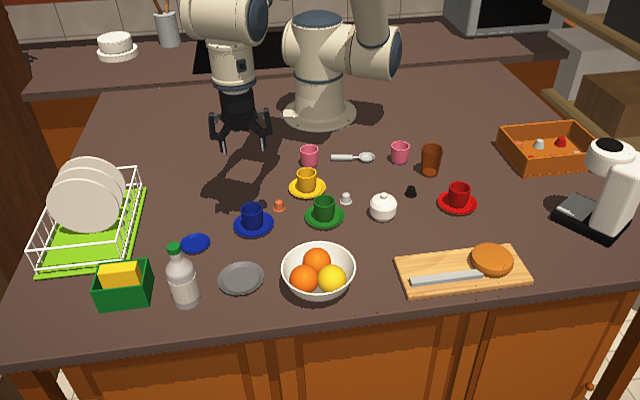

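All four cups stand upright on matching saucers: blue (253,219), yellow (307,182), green (324,210) and red (458,198). The gripper is clear of everything, so I hand in.

```bash
python3 -c "
from bench import bot
print(bot.finish_job())"
```

```text
the job is handed in; nothing more can be done
None
```

All four cups are standing on the saucers of their own colour, and I handed the job in at about 32 s of the 112 s allowed. I moved them in the order green, red, yellow, blue, so each saucer was already clear when its own cup arrived.

- **Centring:** in the wrist camera each cup's axis was within about 1.5 mm of its saucer's, and all rims measured 64–65 mm high, as expected for an upright cup on a saucer. After each cup was set down its saucer was partly hidden, so I compared with the saucer positions measured before.
- **Other objects:** in the final scene picture the tumbler, sugar bowl and pods look unmoved. I did not measure the tumbler or sugar bowl again.
- **Forces:** setting the cups down pressed lightly, 5–18 N at the wrist, and the gripper was well clear of everything at the end.
- **Disagreement:** the scene and side cameras differed by up to about 7 mm in x. Cups and saucers shifted by the same amount within each view, so this does not affect the centring.

No check failed.

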